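# Sort the leftovers on a blood-lab desk into their holders

### The arm

A 7-joint arm with a two-finger parallel gripper is mounted at the origin on a cart in front of the work surface, level with it; the furniture and walls round the work are solid. World frame = base frame: x ahead of the robot, y to its left, z up, the work surface at z = 0. Lengths are in m, angles in rad, forces in N, time in s.
With the tool pointing down it reaches from about 0.425 to 0.925 m from the base axis. Payload 6.8 kg.
Tool frame: the origin (TCP) lies between the finger pads; the fingertips stand finger_overhang ahead of it and the grasp point (between the pads) is the TCP (finger_overhang is the distance from the TCP to the fingertips, in m); z points along the fingers, y is the line along which they close (so a half turn about z gives the same grasp; the last joint's range is limited). The gripper opens to 88 mm and grips with 3 to 60 N. Pads are 20 mm wide; open, the fingers measure 115 mm over their backs; the gripper's body (75 mm by 178 mm) begins 61 mm behind the grasp point.
Start: joints at [-1.315, 0.477, 0.022, 1.555, -0.011, 1.109, -0.083], TCP at [0.24, 0.631, 0.242] pointing down, gripper open.
Joint ranges: [-2.96, 2.96], [-0.34, 2.1], [-1.41, 1.46], [0.24, 2.44], [-1.37, 4.51], [0.17, 1.92], [-2.96, 2.96]. Speed limits (rad/s): [2.39, 2.39, 3.14, 3.14, 3.14, 3.14, 3.14].

### API

Orientations are given as a unit quaternion [w, x, y, z].
In Python, from workcell import * gives the robot as it stands. The module is installed in compiled form; this text tells all that it offers. Calls block until the motion is done:
- move_ptp(position, orientation): joint-space move of the TCP to a pose.
- move_l(position, rot=None, v=0.15): straight line of the TCP; rot=None keeps the orientation; v is the mean speed in m/s.
- movej(angles): joint-space move.
- open_gripper() and close_gripper(): open the fingers fully, or close them until they stop; the grip force is fixed at half the most.
- hold(seconds).
- ik(position, orientation): joint angles nearest the present ones, or None.
- observe(): the state.
- snapshot(name): name is "scene" or "top" or "wrist"; returns a dict with "frame" (480x640x3 uint8, red, green, blue), "mtx" (3x3 intrinsics, pixels), "k1" (the pictures are not rectified: a ray, as slopes to the right and down, at radius r is drawn at 1 + k1 r^2 times it, then the intrinsics apply), "R" (3x3) and "t" (3): a world point X has camera coordinates R X + t. Camera axes: x right, y down, z forward; pixel columns grow to the right and rows downward; lengths in m; the calibration is good to about 2 mm. A picture is of the moment at which its call begins. There is no depth.
A pose or a line that the arm cannot do raises PlanningError and nothing moves.
- hand_in(): hands the job in; it is judged then, once.
The state is a dict: "t": time; "joint_positions": joint angles; "dq": joint speeds; "joint_torque": joint torques, N m; "tool_pos": TCP position; "tool_rot": TCP orientation; "contact_force": force on the tool from outside, world axes, zero at the start; "ft_torque": the same for the moment, N m; "width": finger opening in m; "finger_force": force on a finger pad.
Only numpy, scipy, OpenCV 4.12 (cv2) and the standard library are available. Lean on these libraries where they do the work, as an engineer would, in place of code of your own. Each camera call takes 0.05 s, during which the arm holds its last target. There are 200 camera calls.

### The job

Sort what is left lying on the desk into its holders: stand the amber bottle in the square tub, stand the wooden rubber stamp in the round steel dish, and lay the two capped tubes in the white cradle, one in each groove, centred so that both ends rest. Keep the bottle and the stamp upright throughout, and let go of everything.

Things in the scene. Friction and masses are not known exactly. Their poses are not given: they have to be found in the camera images.
- bottle_mid (a point): amber bottle with black cap and yellowish label, standing on the desk: body 50 mm across up to 84 mm height, 102 mm tall in all, about 130 g. Point on its axis half-way up, 51 mm above its underside; z is up along the bottle. Grasp round the body; a closing line at about 50 degrees from x towards y clears the neighbours, for the stamp too.
- stamp_mid (a point): wooden rubber stamp, standing on the desk: base 48 x 54 mm (x, y) and 20 mm high, above it a thin neck 18 mm across and from 35 to 68 mm height a turned knob 24 mm across; 50 g. Point on its axis half-way up, 34 mm above its underside; z is up. Grasp the knob, 18 mm above this point.
- tube_1_mid (a point): one capped sample tube with purple cap, lying on the desk (one of two alike): a cylinder 80 mm long and 18 mm across that can roll, 11 g. Point at its centre, 9 mm above a flat surface under it; y is along the tube, which way the cap points does not matter. Grasp across the middle.
- tube_2_mid (a point): the other capped sample tube with purple cap, lying on the desk (one of two alike): a cylinder 80 mm long and 18 mm across that can roll, 11 g. Point at its centre, 9 mm above a flat surface under it; y is along the tube, which way the cap points does not matter. Grasp across the middle.
- tub: square grey plastic tub, open at the top, fixed to the desk: 78 x 78 mm outside, 70 x 70 mm inside (walls 4 mm along x and y), rim 28 mm above the desk, inner floor 4 mm above the desk. Origin at the centre of its underside, z up. A tall analyser stands to the left of the three holders, a low mixer behind them.
- dish: shallow round steel dish, open at the top, fixed to the desk: 98 mm across outside, 90 mm inside, rim 12 mm above the desk, inner floor 3 mm above the desk. Origin at the centre of its underside, z up.
- cradle: white tube cradle, fixed: base 64 x 92 mm (x, y), 6 mm thick, and two combs 6 mm thick at x = -24 and +24 mm (42 mm free between them for fingers), tops 39 mm above the desk, each with two 45-degree V grooves at y = -22 and +22 mm. A tube lies along x over both combs; its centre is then at x = 0, y = -22 or +22 mm, 34 mm above the desk. Origin: centre of the underside, z up.
There are look-alikes about, which are no part of the job. What is shaped like the part that bears tube_2_mid but turquoise is not meant.

How it is judged:
At the end, for the whole second after the job is handed in: Bottle upright (0.12 rad) on the tub floor, within 14 mm of its centre in x and y; stamp upright (0.12 rad) on the dish floor, within 16 mm of its centre; tubes in different grooves of the cradle, each along it (0.2 rad), within 8 mm sideways, 5 mm in height and 15 mm lengthwise (x of bottle_mid in the frame of tub between -0.014 and 0.014 m and y of bottle_mid in the frame of tub between -0.014 and 0.014 m and z of bottle_mid in the frame of tub between 0.045 and 0.062 m and angle between each of bottle_mid, stamp_mid's own z axis and vertical below 0.12 rad and horizontal distance between stamp_mid and dish below 0.016 m and z of stamp_mid in the frame of dish between 0.028 and 0.043 m and ((x of tube_1_mid in the frame of cradle between -0.015 and 0.015 m and y of tube_1_mid in the frame of cradle between 0.014 and 0.03 m and z of tube_1_mid in the frame of cradle between 0.029 and 0.039 m and angle between the y axis of each of tube_1_mid, tube_2_mid and the x axis of cradle, either way round below 0.2 rad and x of tube_2_mid in the frame of cradle between -0.015 and 0.015 m and y of tube_2_mid in the frame of cradle between -0.03 and -0.014 m and z of tube_2_mid in the frame of cradle between 0.029 and 0.039 m) or (x of tube_1_mid in the frame of cradle between -0.015 and 0.015 m and y of tube_1_mid in the frame of cradle between -0.03 and -0.014 m and z of tube_1_mid in the frame of cradle between 0.029 and 0.039 m and angle between the y axis of each of tube_1_mid, tube_2_mid and the x axis of cradle, either way round below 0.2 rad and x of tube_2_mid in the frame of cradle between -0.015 and 0.015 m and y of tube_2_mid in the frame of cradle between 0.014 and 0.03 m and z of tube_2_mid in the frame of cradle between 0.029 and 0.039 m))); the robot touches nothing.
It fails at once if the bottle or the stamp tipped over (more than 0.5 rad from upright) (angle between any of bottle_mid, stamp_mid's own z axis and vertical above 0.5 rad).
It also fails if it takes over 120 s, if anything falls off the work surface, if the arm or the gripper's body presses on something with over 40 N, if the wrist force passes 120 N, or if a joint passes its speed limit or range.

## Working session

There is one attempt and no reset: what is moved stays moved. The work goes in short steps, each a Python script; the robot and the scene stay as the last script left them, time stands still between calls to the robot, and variables do not carry over. Pictures are saved under pics/ and viewed, at most 16 in all, crops included, and the job is handed in when it is done.

```bash
mkdir -p pics; cat > h.py <<'E'
from workcell import *
import numpy as np, cv2
def snap(n,f):
    s=snapshot(n); cv2.imwrite('pics/'+f+'.png',s['frame'][:,:,::-1]); np.savez('pics/'+f+'.npz',**{k:np.array(s[k]) for k in('mtx','k1','R','t','frame')}); return s
def load(f): return np.load('pics/'+f+'.npz')
def ray(s,u,v):
    K=s['mtx']; p=np.array([(u-K[0,2])/K[0,0],(v-K[1,2])/K[1,1]]); q=p.copy()
    for _ in range(30): q=p/(1+float(s['k1'])*(q@q))
    R=s['R']; return -R.T@s['t'], R.T@np.array([q[0],q[1],1.])
def pix(s,u,v,z):
    c,d=ray(s,u,v); return c+d*(z-c[2])/d[2]
def proj(s,X):
    x=s['R']@np.array(X)+s['t']; q=x[:2]/x[2]; q=q*(1+float(s['k1'])*(q@q)); K=s['mtx']; return K[0,0]*q[0]+K[0,2],K[1,1]*q[1]+K[1,2]
def quat(a): # tool down, closing line at angle a from x
    y=np.array([np.cos(a),np.sin(a),0]); z=np.array([0,0,-1.]); x=np.cross(y,z)
    from scipy.spatial.transform import Rotation as Ro
    q=Ro.from_matrix(np.c_[x,y,z]).as_quat(); return [q[3],q[0],q[1],q[2]]
E
python3 - <<'E'
from h import *
for n in("scene","top","wrist"):
    s=snap(n,n+'0'); print(n,(-s['R'].T@s['t']).round(3),s['mtx'][0,0],s['k1'])
o=observe(); print(o)
try: print(finger_overhang)
except Exception as e: print(e)
E
```

```text
scene [-0.302 -1.066  0.863] 564.2857027585572 -0.10877025663830497
top [ 0.329 -0.193  1.432] 582.5594133281564 -0.03084327899247005
wrist [0.174 0.655 0.383] 395.4304686154968 -0.060710981728147914
{'t': 0.15, 'joint_positions': array([-1.31510124,  0.47761046,  0.02234054,  1.5561827 , -0.01145247,
        1.10929004, -0.08310109]), 'dq': array([-0.00085395, -0.00059991,  0.00210563, -0.00143233,  0.00167949,
       -0.00099478, -0.00152262]), 'joint_torque': array([ 4.01004174e-03, -5.83288872e+01,  1.53747998e+00, -2.72876644e+01,
       -5.41400572e-02,  1.44259434e-02,  8.30165641e-05]), 'tool_pos': array([0.2400433 , 0.63042652, 0.24092237]), 'tool_rot': array([-5.67245897e-05,  1.80874572e-01,  9.83505936e-01, -6.78895005e-04]), 'contact_force': array([0.61418282, 0.88668238, 1.02319472]), 'ft_torque': array([-0.00442126, -0.01903964, -0.04002964]), 'finger_force': 0.0, 'width': 0.08785430807413035}
0.019
```

View pics/top0.png

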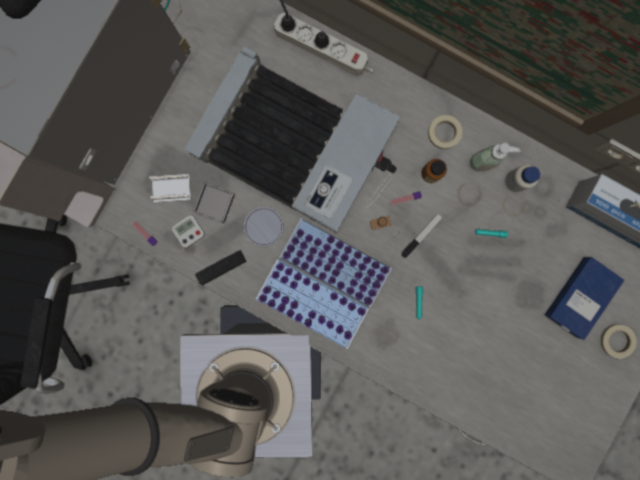

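View pics/scene0.png

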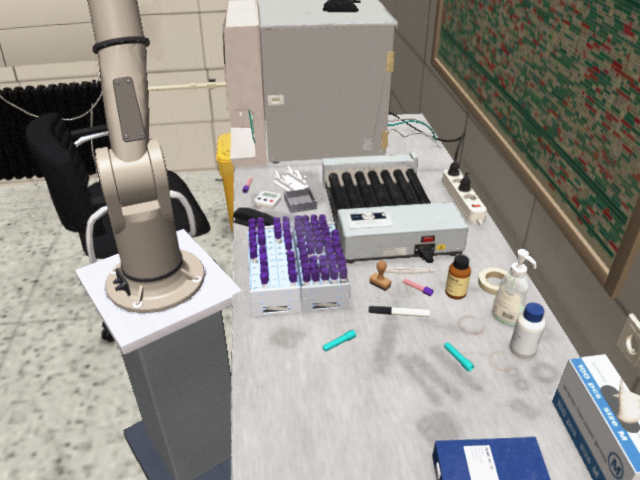

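The top view shows the cradle near (170,188), tub (214,202), dish (264,225), stamp (380,222) and bottle (434,170). The purple-capped tubes are at (145,233) and (407,198). Next I'll enlarge these areas.

```bash
python3 - <<'E'
from h import *
s=load('top0'); f=s['frame'][:,:,::-1]
cv2.imwrite('pics/c1.png',cv2.resize(f[165:265,125:295],None,fx=4.7,fy=4.7,interpolation=cv2.INTER_CUBIC))
cv2.imwrite('pics/c2.png',cv2.resize(f[145:245,340:470],None,fx=6,fy=6,interpolation=cv2.INTER_CUBIC))
for n,u,v,z in [('cradle',170,188,.03),('tub',214,202,.028),('dish',264,225,.012),('stamp',380,222,.068),('bottle',434,170,.1),('tA',145,233,.01),('tB',407,198,.01),('base',247,397,.0)]:print(n,pix(s,u,v,z).round(3))
E
```

```text
cradle [0.507 0.174 0.03 ]
tub [0.472 0.068 0.028]
dish [ 0.415 -0.051  0.012]
stamp [ 0.414 -0.329  0.068]
bottle [ 0.53  -0.453  0.1  ]
tA [0.4   0.242 0.01 ]
tB [ 0.475 -0.402  0.01 ]
base [-0.004 -0.003  0.   ]
```

View pics/c1.png

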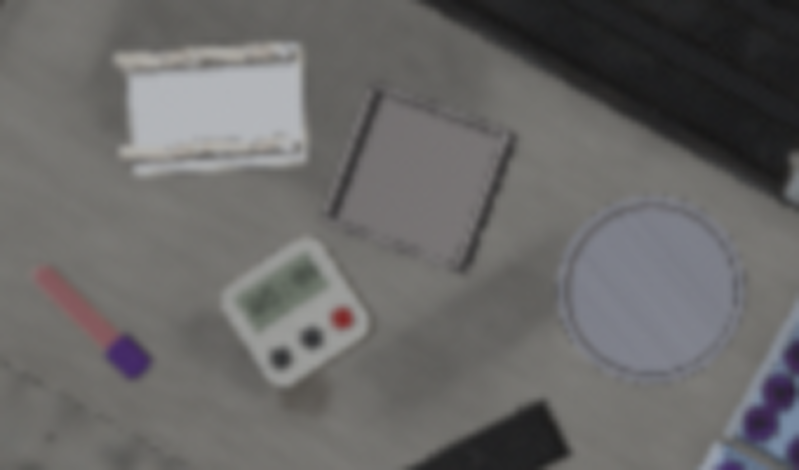

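View pics/c2.png

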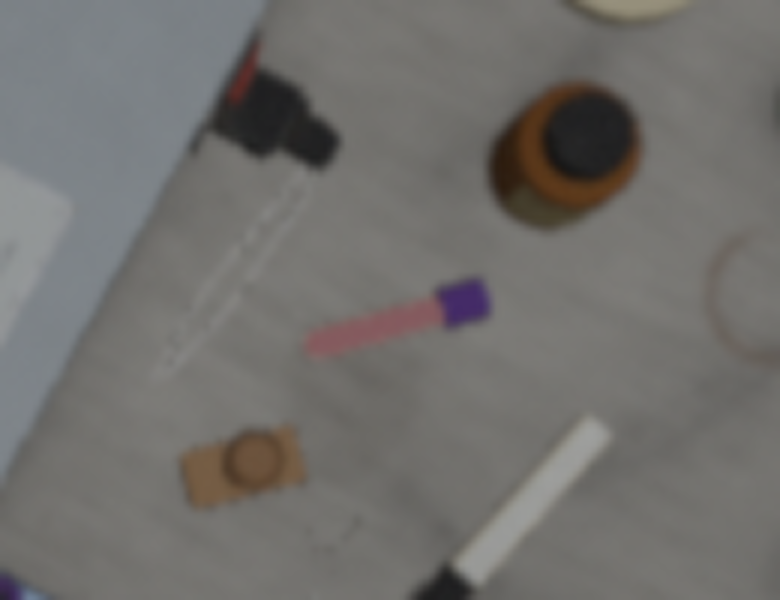

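Crop 1 shows the tub rim corners at roughly (375,88), (517,133), (466,272) and (330,218). The dish centre is at (653,289), and tube A runs from (42,272) to (140,365). Crop 2 shows the stamp knob at (254,460), the bottle cap at (590,135) and tube B from (312,345) to (488,298). Before moving I'll check where the analyser is.

```bash
python3 - <<'E'
from h import *
s=load('top0')
o=lambda u,v,z,k=4.7,a=125,b=165: pix(s,(u+.5)/k+a-.5,(v+.5)/k+b-.5,z).round(4)
c=np.array([o(*p,.028) for p in[(375,88),(517,133),(466,272),(330,218)]]);print('tub',c,c.mean(0),[np.linalg.norm(c[i]-c[i-1]) for i in range(4)])
print('dish',o(653,289,.012)); print('tA',o(42,272,.009),o(140,365,.009))
print('crad',o(115,58,.039),o(300,50,.039),o(120,155,.039),o(305,148,.039))
B=lambda u,v,z:o(u,v,z,6,340,145)
print('tB',B(312,345,.009),B(488,298,.009));print('stamp',B(254,460,.068),'bottle',B(590,135,.102))
for p in[(110,222),(188,48),(65,215)]:print('analyser',pix(s,*p,0).round(3),pix(s,*p,.3).round(3))
w=load('scene0')
for p in [(230,160),(270,163),(387,158)]: print('sc',pix(w,*p,0).round(3))
for X in [(.24,.63,.24),(.24,.63,0)]: print(proj(w,X),proj(s,X))
for p,a in [((.45,.1,.33),0),((.45,.1,.33),1.57),((.45,.6,.45),0),((.2,.42,.45),1.2),((.43,-.05,.4),1.57),((.43,-.05,.4),-1.57)]:
    print(p,a,ik(p,quat(a)))
E
```

```text
tub [[0.5175 0.091  0.028 ]
 [0.4929 0.0177 0.028 ]
 [0.4215 0.0447 0.028 ]
 [0.4506 0.1148 0.028 ]] [0.470625 0.06705  0.028   ] [np.float64(0.0710073939811904), np.float64(0.07731785046158486), np.float64(0.07633452691934367), np.float64(0.07590006587612425)]
dish [ 0.4121 -0.0499  0.012 ]
tA [0.4265 0.2706 0.009 ] [0.377  0.2191 0.009 ]
crad [0.534  0.2228 0.039 ] [0.5364 0.1272 0.039 ] [0.4839 0.2203 0.039 ] [0.4858 0.125  0.039 ]
tB [ 0.4661 -0.3642  0.009 ] [ 0.4842 -0.4366  0.009 ]
stamp [ 0.4157 -0.3335  0.068 ] bottle [ 0.5361 -0.4613  0.102 ]
analyser [0.429 0.332 0.   ] [0.408 0.222 0.3  ]
analyser [0.863 0.136 0.   ] [0.752 0.067 0.3  ]
analyser [0.449 0.445 0.   ] [0.424 0.312 0.3  ]
sc [0.443 0.429 0.   ]
sc [0.536 0.332 0.   ]
sc [0.865 0.133 0.   ]
(np.float64(135.35793785558894), np.float64(86.3983311188124)) (np.float64(-72.97413777630777), np.float64(308.1280248565963))
(np.float64(147.83195106814443), np.float64(154.87581254584256)) (np.float64(-8.198979346345652), np.float64(300.17220220524166))
(0.45, 0.1, 0.33) 0 [-0.8813332   0.0128705   0.5420281   1.956035   -0.00719712  1.17454101
 -0.33656382]
(0.45, 0.1, 0.33) 1.57 [-0.712732    0.02065869  0.36903183  1.94769125 -0.00807693  1.17464478
  1.22934475]
(0.45, 0.6, 0.45) 0 [-1.20592602  0.54665217  0.36884126  1.03118598 -0.18858207  1.59374976
 -0.89137706]
(0.2, 0.42, 0.45) 1.2 [-1.29475706e+00 -1.56759051e-02  3.36532044e-02  1.71834120e+00
  5.32043173e-04  1.43891850e+00 -6.11779490e-02]
(0.43, -0.05, 0.4) 1.57 [-0.78980369 -0.13771607  0.69313067  1.90051895  0.09005698  1.34816143
  1.4487195 ]
(0.43, -0.05, 0.4) -1.57 [-0.91089825 -0.1642527   0.79118816  1.9042932   0.11933985  1.35479506
 -1.72217928]
```

```bash
python3 - <<'E'
from h import *
p=np.array(observe()['tool_pos']); 
movej(ik((.2,.42,.45),quat(1.2)))
movej([-.32,-.0157,0.0,1.718,0,1.439,-.06])
o=observe(); print(o['tool_pos'],o['tool_rot'],o['t']); s=snap('wrist','w1'); print((-s['R'].T@s['t']).round(3))
movej([.72,-.0157,0.0,1.718,0,1.439,-.06])
o=observe(); print(o['tool_pos'],o['tool_rot'],o['t']); s=snap('wrist','w2'); print((-s['R'].T@s['t']).round(3))
E
```

```text
[0.45607911 0.08700045 0.44998298] [-1.57810093e-04  6.08402814e-01  7.93628368e-01  6.38178966e-05] 2.8583
[0.438 0.155 0.592]
[ 0.3058356  -0.34924672  0.45018149] [7.44691285e-05 9.22339183e-01 3.86381134e-01 2.09846451e-04] 4.6
[ 0.356 -0.299  0.592]
```

View pics/w1.png

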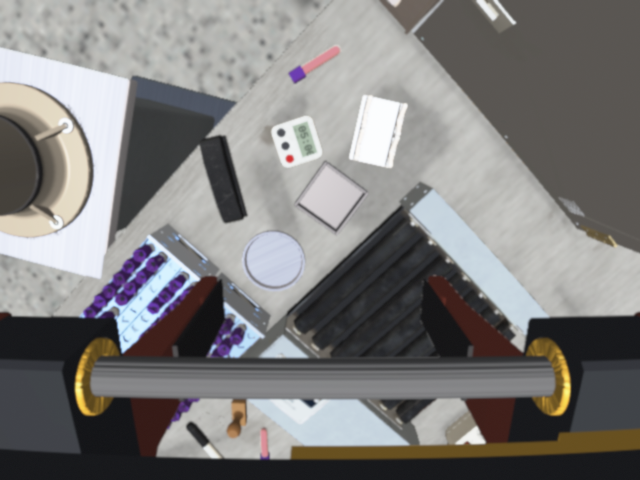

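View pics/w2.png

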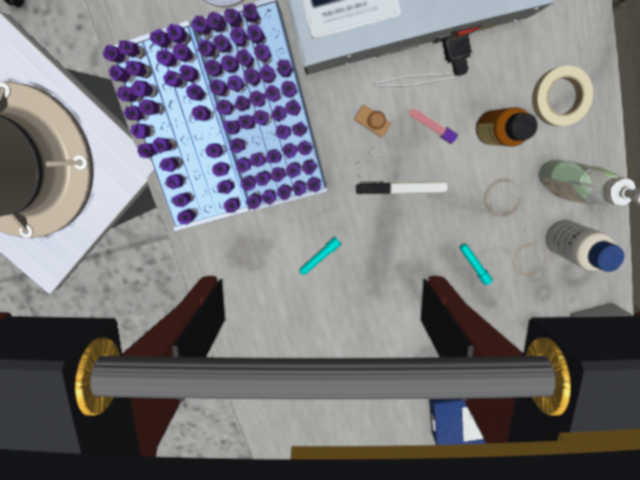

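The wrist views show everything clearly: in w1 the cradle is at (379,131), tub (332,196), dish (274,259) and tube A (315,64). In w2 the stamp knob is at (376,120), tube B (434,126) and the bottle cap (520,126). I'll put enlarged crops of both in one picture.

```bash
python3 - <<'E'
from h import *
f=load('w1')['frame'][:,:,::-1]; g=load('w2')['frame'][:,:,::-1]
cv2.imwrite('pics/c3.png',cv2.resize(f[85:300,230:420],None,fx=2.79,fy=2.79,interpolation=cv2.INTER_CUBIC)) # 530x600
z=lambda a:cv2.resize(a,None,fx=4,fy=4,interpolation=cv2.INTER_CUBIC)
cv2.imwrite('pics/c4.png',np.vstack([z(g[90:160,345:545]),z(cv2.copyMakeBorder(f[35:95,280:350],0,0,0,130,0))]))
E
```

```text
(no output)
```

View pics/c3.png

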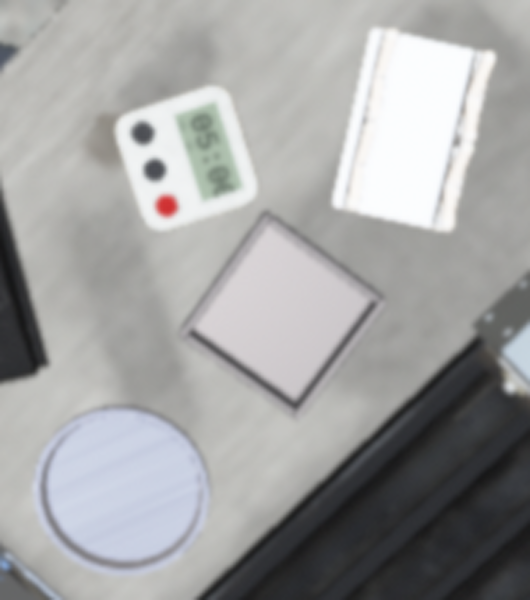

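View pics/c4.png

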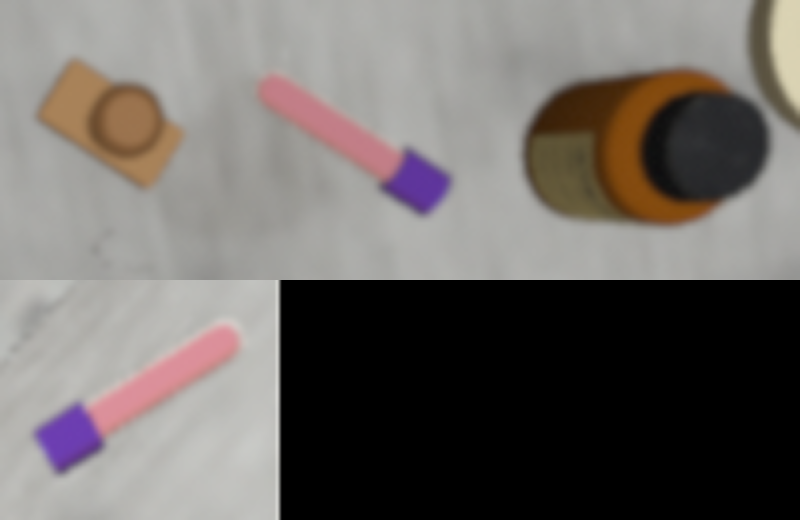

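c3 shows the tub rim corners at (267,211), (384,299), (297,415) and (182,333), and the dish at (122,488). The comb tops run (390,32)–(348,210) and (488,57)–(447,230). In c4 the knob is at (126,119), the cap at (715,146), tube B (272,88)–(432,193) and tube A (228,60)–(52,155).

```bash
python3 - <<'E'
from h import *
s=load('w1');t=load('w2')
o=lambda s,u,v,z,k,a,b: pix(s,(u+.5)/k+a-.5,(v+.5)/k+b-.5,z).round(4)
c=lambda u,v,z:o(s,u,v,z,2.79,230,85)
q=np.array([c(*p,.028) for p in[(267,211),(384,299),(297,415),(182,333)]]);print('tub',q.mean(0),[np.linalg.norm(q[i]-q[i-1]).round(4) for i in range(4)],np.degrees(np.arctan2(*(q[1]-q[0])[[1,0]])))
print('dish',c(122,488,.012))
q=np.array([c(*p,.039) for p in[(390,32),(348,210),(488,57),(447,230)]]);print('cr',q,q.mean(0),np.linalg.norm(q[1]-q[0]),np.degrees(np.arctan2(*(q[0]-q[1]+q[2]-q[3])[[1,0]])))
q=np.array([c(*p,.006) for p in[(372,28),(333,207)]]);print('baseedge',q)
d=lambda u,v,z:o(t,u,v,z,4,345,90)
print('stamp',d(126,119,.068),'bottle',d(715,146,.102))
for n,e in('tB',np.array([d(263,82,.009),d(438,200,.009)])),('tA',np.array([o(s,236,332-280,.009,4,280,35),o(s,46,455-280,.009,4,280,35)])):
    v=e[1]-e[0]; print(n,e.mean(0),np.linalg.norm(v),np.degrees(np.arctan2(v[1],v[0])))
E
```

```text
tub [0.472825 0.071325 0.028   ] [np.float64(0.0761), np.float64(0.0749), np.float64(0.0757), np.float64(0.0742)] -21.4604517684219
dish [ 0.4135 -0.0466  0.012 ]
cr [[0.4856 0.2181 0.039 ]
 [0.4895 0.1322 0.039 ]
 [0.5343 0.2196 0.039 ]
 [0.5397 0.1357 0.039 ]] [0.512275 0.1764   0.039   ] 0.08598848760153882 93.1349758148964
baseedge [[0.4791 0.2213 0.006 ]
 [0.4845 0.1302 0.006 ]]
stamp [ 0.417  -0.3348  0.068 ] bottle [ 0.5374 -0.4631  0.102 ]
tB [ 0.47665 -0.4009   0.009  ] 0.07705381236512575 -76.108032662795
tA [0.4028 0.2438 0.009 ] 0.07695869021754462 -133.5258016615592
```

```bash
cat >> h.py <<'E'
from scipy.spatial.transform import Rotation as Ro
CR=np.array([.511,.1752,0]); CY=np.radians(2.5); TUB=np.array([.4717,.0692]); DISH=np.array([.4128,-.048])
def tilt(a,ang,ax): # tool down closing at a, tilted by ang about horizontal axis dir ax
    w=quat(a); r=Ro.from_rotvec(ang*np.array([np.cos(ax),np.sin(ax),0]))*Ro.from_quat([w[1],w[2],w[3],w[0]])
    q=r.as_quat(); return [q[3],q[0],q[1],q[2]], r.apply([0,0,1])
def best(p,angs):
    c=[(abs(np.array(j)[6]),a) for a in angs if (j:=ik(p,quat(a))) is not None]; return min(c)[1]
def place_tube(d,gy,deg,a0,up=.003):
    a=min([CY+np.pi/2,CY-np.pi/2,CY+1.5*np.pi,CY-1.5*np.pi],key=lambda x:abs(x-a0))
    q,z=tilt(a,np.radians(deg),CY)
    tgt=CR+np.array([-np.sin(CY)*gy,np.cos(CY)*gy,.034+up])
    return q,tgt-d*z,z
E
python3 - <<'E'
from h import *
s=load('w1')
for u,v in[(117,125),(230,88),(255,190),(155,230)]:print(pix(s,u/2.79+230,v/2.79+85,.02).round(3))
print('now')
for n,p,angs in[('tA',(.4023,.2443,.2),np.radians([136.2,-43.8])),('tB',(.476,-.4007,.2),np.radians([14,-166])),('bot',(.537,-.462,.2),np.radians([50,-130]))]:
    for a in angs: print(n,np.degrees(a),np.round(ik(p,quat(a)),2))
for gy,deg in((.022,15),(-.022,25)):
    for a0 in(1.6,-1.6):
        q,p,z=place_tube(.014,gy,deg,a0); print(gy,p.round(3),np.round(ik(p,q),2))
E
```

```text
[0.368 0.142 0.02 ]
[0.418 0.174 0.02 ]
[0.443 0.128 0.02 ]
[0.399 0.096 0.02 ]
now
tA 136.2 [ 0.29  0.42 -1.17  2.02  0.46  1.    1.27]
tA -43.8 [ 0.21  0.36 -1.05  2.02  0.38  0.97 -1.8 ]
tB 14.0 [ 0.64  0.43 -0.06  1.73  0.03  0.98  0.82]
tB -166.0 [ 0.54  0.43  0.08  1.73 -0.04  0.98 -2.26]
bot 50.0 [ 0.7   0.57 -0.12  1.5   0.07  1.08  1.44]
bot -130.0 [ 0.59  0.57  0.05  1.51 -0.03  1.07 -1.62]
0.022 [0.51  0.194 0.051] [-0.04  0.55 -0.37  2.04 -0.12  0.51  1.37]
0.022 [0.51  0.194 0.051] [ 0.08  0.58 -0.52  2.03  0.05  0.52 -1.92]
-0.022 [0.512 0.147 0.05 ] [ 0.1   0.57 -0.31  2.06 -0.54  0.55  1.92]
-0.022 [0.512 0.147 0.05 ] [ 0.26  0.6  -0.51  2.05 -0.31  0.51 -1.42]
```

```bash
cat > tA.py <<'E'
from h import *
movej([-.55,-.0157,0.0,1.718,0,1.439,-.06])
P=np.array([.4023,.2443]); a=best([*P,.2],np.radians([136.2,-43.8]))
open_gripper()
move_ptp([*P,.13],quat(a)); move_l([*P,.023],v=.1); close_gripper()
print(a,observe()['width'],observe()['finger_force'])
move_l([*P,.16]); print(observe()['width'])
q,p,z=place_tube(.014,.022,15,a)
move_ptp(p-z*.11,q); print(np.round(observe()['joint_positions'],2)); snap('scene','s1'); snap('top','t1')
print(p,p-z*.11,observe()['t'])
E
python3 tA.py; python3 - <<'E'
import sys; sys.path.insert(0,'.')
import numpy as np,cv2
a=np.load('pics/s1.npz')['frame'][90:250,180:380,::-1]; b=np.load('pics/t1.npz')['frame'][120:280,90:290,::-1]
cv2.imwrite('pics/c5.png',cv2.resize(np.hstack([a,b]),None,fx=2,fy=2,interpolation=2))
E
```

```text
-0.7644542123735163 0.01735490848552005 29.9929341673851
0.017148912426734098
[-0.33  0.35  0.06  2.01 -0.4   0.76 -1.51]
[0.51019843 0.19355904 0.05052296] [0.51144027 0.16511605 0.1567748 ] 12.2
```

View pics/c5.png

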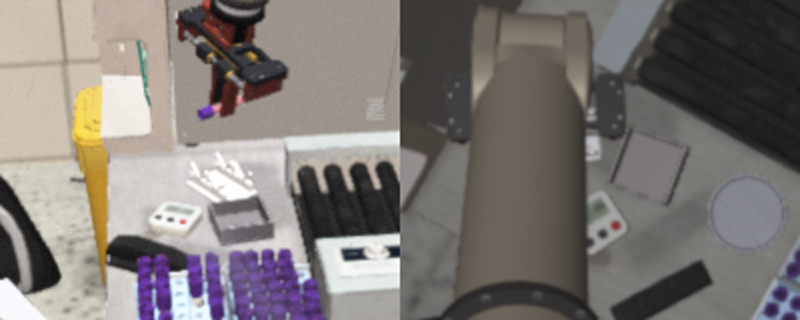

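The tube is held, with the gripper clear above the cradle. Now I'll lower and release it, then fetch tube B.

```bash
cat > b.py <<'E'
from h import *
q,p,z=place_tube(.014,.022,15,-.764)
f0=observe()['contact_force']
move_l(p,v=.08); print('dF',observe()['contact_force']-f0); open_gripper(); move_l(p-z*.12); print(observe()['t'])
movej([-.2,-.0157,0,1.718,0,1.439,-.06])
snap('wrist','w3')
movej([.6,-.0157,0,1.718,0,1.439,-.06])
P=np.array([.476,-.4007]); a=best([*P,.2],np.radians([14,-166]))
move_ptp([*P,.15],quat(a)); move_l([*P,.023],v=.1); close_gripper()
print(a,observe()['width'],observe()['finger_force'])
move_l([*P,.2]); print(observe()['width'],observe()['t'])
w=load('w3')['frame'][80:280,220:440,::-1]
cv2.imwrite('pics/c6.png',cv2.resize(w,None,fx=2.9,fy=2.9,interpolation=2))
E
python3 b.py
```

```text
dF [1.06414506 0.2430821  1.07763221]
15.8417
0.24434609527920614 0.016990710127676875 29.981610774993896
0.01690377505223347 23.6833
```

View pics/c6.png

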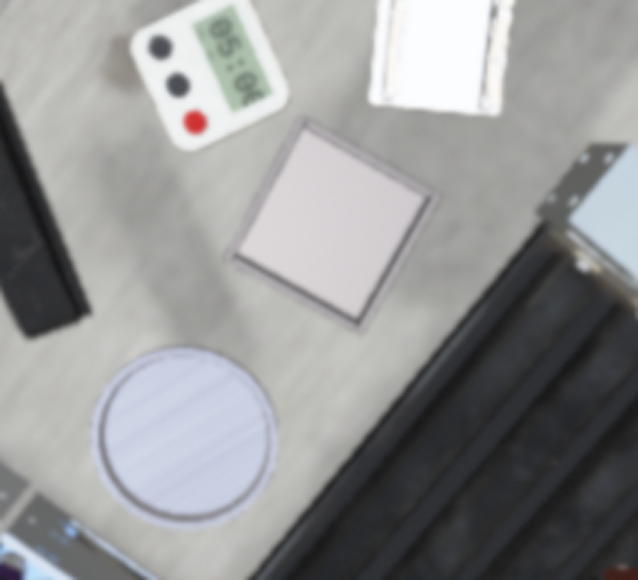

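The crop shows the tub and dish but cuts off the first tube's end of the cradle, so I'll crop again higher up.

```bash
python3 - <<'E'
from h import *
w=load('w3')['frame'][20:130,320:420,::-1]
cv2.imwrite('pics/c7.png',cv2.resize(w,None,fx=5,fy=5,interpolation=2))
E
```

```text
(no output)
```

View pics/c7.png

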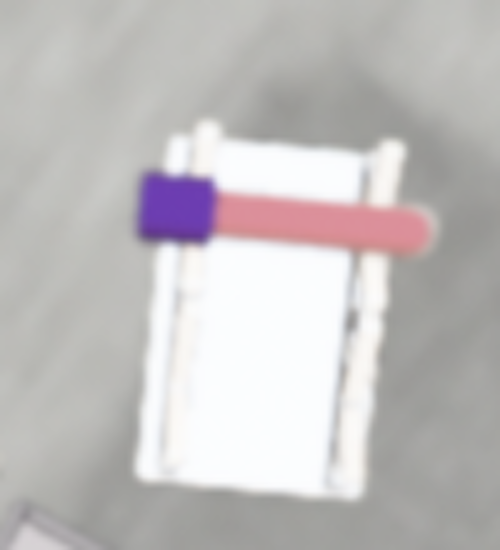

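The first tube (purple cap at left, centre about (287,216)) lies across both combs, centred and in its groove. Now the second tube.

```bash
cat > c.py <<'E'
from h import *
s=load('w3'); print('tube1',pix(s,320+287.5/5-.5,20+216.5/5-.5,.034), CR+np.array([-np.sin(CY)*.022,.022,0]))
P=np.array([.476,-.4007]); move_l([*P,.27])
movej([-.1,-.0157,0,1.718,0,1.439,.3])
q,p,z=place_tube(.014,-.022,25,.244,up=.005)
move_ptp(p-z*.13,q); print(np.round(observe()['joint_positions'],2))
move_l(p,v=.08); f=observe(); print(f['contact_force']); open_gripper(); move_l(p-z*.14); print(observe()['t'])
movej([-.15,-.0157,0,1.718,0,1.439,-.06])
snap('wrist','w4'); o=load('w4')
cv2.imwrite('pics/c8.png',cv2.resize(o['frame'][20:220,260:420,::-1],None,fx=3,fy=3,interpolation=2)); print(observe()['width'])
E
python3 c.py
```

```text
tube1 [0.51110511 0.20061228 0.034     ] [0.51004037 0.1972     0.        ]
[-0.06  0.36  0.03  2.01 -0.6   0.87  1.99]
[ 0.12611945 -0.15124826  0.55423869]
31.3833
0.08798001736599455
```

View pics/c8.png

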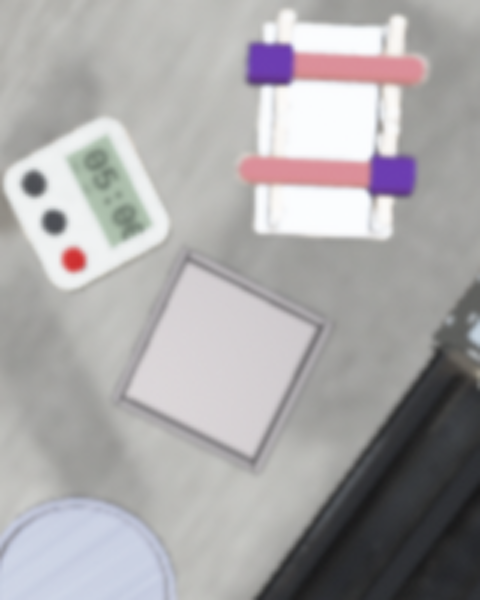

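Both tubes lie in their grooves, tube 1 around (335,67) and tube 2 around (327,172), spanning both combs. Before carrying the stamp I'll check the clearance around the dish.

```bash
python3 - <<'E'
from h import *
from scipy.optimize import least_squares
w=load('scene0');t=load('top0')
b=pix(w,464,252,0); print('mixer corner',b,[ (z,np.round(proj(w,[b[0],b[1],z]),0)) for z in(.06,.08,.1)])
def tri(a,b):
    c1,d1=ray(t,*a);c2,d2=ray(w,*b); A=np.c_[d1,-d2]; s=np.linalg.lstsq(A,c2-c1,rcond=None)[0]; return (c1+s[0]*d1+c2+s[1]*d2)/2,np.linalg.norm(A@s-c2+c1)
print('mixer corners?',tri((398,113),(465,213)),tri((335,228),(341,232)))
print('rack ', pix(t,302,219,.05),pix(t,390,268,.05),pix(t,256,297,.05))
print('rack tube top far-left?',tri((306,228),(300,219)))
for z in(.0,.08):print('mixer edge',pix(t,300,205,z),pix(t,190,155,z))
E
```

```text
mixer corner [ 0.67649488 -0.36857976  0.        ] [(0.06, array([468., 233.])), (0.08, array([469., 226.])), (0.1, array([470., 220.]))]
mixer corners? (array([ 0.65552223, -0.36785288,  0.12716022]), np.float64(0.003429081626277779)) (array([ 0.39607214, -0.21954682,  0.09614037]), np.float64(0.01007608492850471))
rack  [ 0.4252801  -0.14550304  0.05      ] [ 0.30554825 -0.35223856  0.05      ] [ 0.24207358 -0.03378755  0.05      ]
rack tube top far-left? (array([ 0.3716521 , -0.13713558,  0.10106965]), np.float64(0.06976400863344037))
mixer edge [ 0.46344622 -0.13934978  0.        ] [0.59265716 0.13204727 0.        ]
mixer edge [ 0.45593481 -0.14237026  0.08      ] [0.57792872 0.113868   0.08      ]
```

```bash
python3 - <<'E'
from h import *
f=load('scene0')['frame'][140:320,230:470,::-1]
cv2.imwrite('pics/c9.png',cv2.resize(f,None,fx=3.3,fy=3.3,interpolation=2))
E
```

```text
(no output)
```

View pics/c9.png

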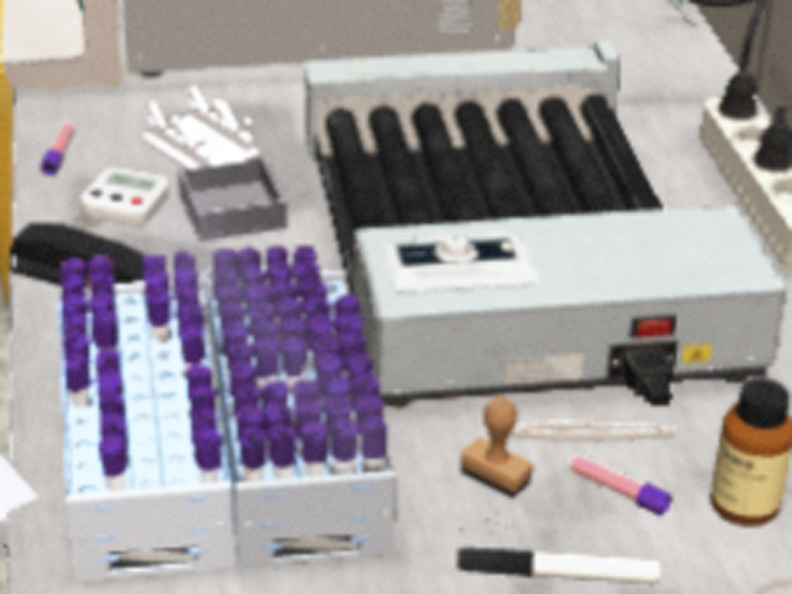

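```bash
python3 - <<'E'
from h import *
from scipy.optimize import minimize_scalar as m
w=load('scene0')
def H(bu,bv,tu,tv):
    b=pix(w,230+bu/3.3,140+bv/3.3,0); r=m(lambda z:sum((np.array(proj(w,[b[0],b[1],z]))-[230+tu/3.3,140+tv/3.3])**2),bounds=(0,.3),method='bounded'); return b.round(3),round(r.x,4),r.fun**.5
print('box',H(388,398,380,320)); print('box far',H(777,370,785,285)); print('rack',H(392,562,388,478)); print('cap',H(375,562,375,415))
print('mixer far bar',H(325,170,308,65)); print('chk bottle',H(748,524,765,388),'stamp',H(496,478,502,403))
E
```

```text
box (array([ 0.415, -0.218, -0.   ]), np.float64(0.0719), np.float64(3.2694019485426553))
box far (array([ 0.679, -0.371,  0.   ]), np.float64(0.0787), np.float64(2.3319844692741434))
rack (array([ 0.303, -0.36 ,  0.   ]), np.float64(0.0742), np.float64(2.2528109816218245))
cap (array([ 0.294, -0.353,  0.   ]), np.float64(0.1267), np.float64(1.486679567319694))
mixer far bar (array([0.579, 0.076, 0.   ]), np.float64(0.1059), np.float64(5.462636341072817))
chk bottle (array([ 0.526, -0.48 ,  0.   ]), np.float64(0.1184), np.float64(2.644402276745383)) stamp (array([ 0.418, -0.336,  0.   ]), np.float64(0.0681), np.float64(0.05293212300656535))
```

```bash
cat > d.py <<'E'
from h import *
movej([.68,-.0157,0,1.718,0,1.439,1.0])
P=np.array([.4164,-.334]); a=np.radians(50)
move_ptp([*P,.2],quat(a)); move_l([*P,.058],v=.1); close_gripper()
print(observe()['width'],observe()['finger_force'],observe()['contact_force'])
move_l([*P,.25],v=.12); print(observe()['width'],np.round(observe()['joint_positions'],2))
D=np.array([.4128,-.0475])
move_l([*D,.25],rot=quat(np.radians(-31.3)),v=.12); print(np.round(observe()['joint_positions'],2))
snap('scene','s2')
f=load('s2')['frame'][100:320,230:440,::-1]; cv2.imwrite('pics/c10.png',cv2.resize(f,None,fx=2.7,fy=2.7,interpolation=2)); print(observe()['t'])
E
python3 d.py
```

```text
0.02173940458533699 29.999953082296997 [-0.21714974 -0.04612875 -0.05431905]
0.021687855630386665 [ 0.61  0.24 -0.06  1.88  0.02  1.02  1.42]
[ 0.16  0.04 -0.2   2.11  0.01  0.98 -0.59]
42.6083
```

View pics/c10.png

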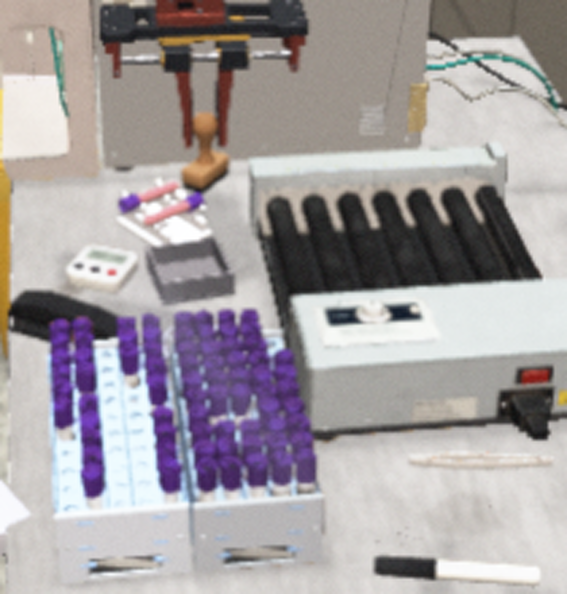

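The stamp is held upright over the dish. I'll set it down and then fetch the bottle.

```bash
cat > e.py <<'E'
from h import *
D=np.array([.4128,-.0475]); f0=observe()['contact_force']
move_l([*D,.0625],v=.07); print('dF',observe()['contact_force']-f0); open_gripper(); move_l([*D,.25]); 
movej([.68,-.0157,0,1.718,0,1.439,1.0])
P=np.array([.537,-.4622]); a=np.radians(50)
move_ptp([*P,.24],quat(a)); move_l([*P,.064],v=.1); close_gripper()
print(observe()['width'],observe()['finger_force'],observe()['contact_force'])
move_l([*P,.27],v=.12); print(observe()['width'],np.round(observe()['joint_positions'],2))
T=np.array([.4722,.0702]); move_l([*T,.27],v=.15); print(np.round(observe()['joint_positions'],2))
f0=observe()['contact_force']; move_l([*T,.0695],v=.07); print('dF',observe()['contact_force']-f0)
open_gripper(); move_l([*T,.25])
movej([-.1,-.0157,0,1.718,0,1.439,-.06]); snap('wrist','w5'); print(observe()['t'])
f=load('w5')['frame'][10:310,220:460,::-1]; cv2.imwrite('pics/c11.png',cv2.resize(f,None,fx=2,fy=2,interpolation=2))
E
python3 e.py
```

```text
dF [-0.73930001 -1.00823612 -0.00117032]
0.0494604107798425 29.998407661914825 [-0.67928366 -0.57996006 -0.42662866]
0.04955895436268354 [ 0.63  0.51 -0.    1.43  0.    1.2   1.49]
[ 0.01  0.14 -0.31  1.96  0.05  1.05  0.55]
dF [0.07616893 1.52106289 0.25402768]
64.825
```

View pics/c11.png

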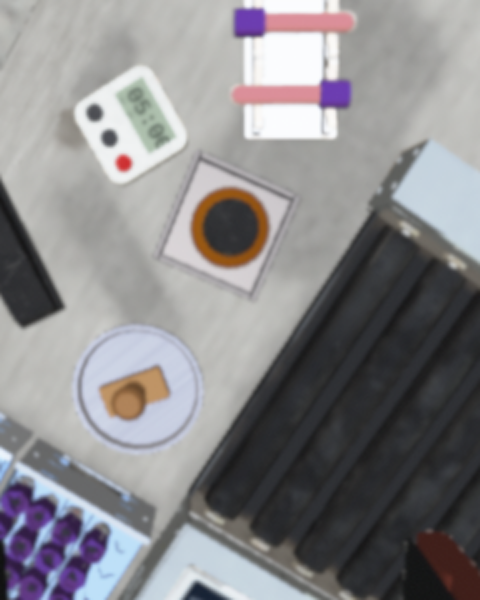

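All four parts are in their holders: bottle cap at (231,228) in the tub, stamp at (135,391) in the dish, both tubes in the cradle. I'll check these numerically and hand in.

```bash
python3 - <<'E'
from h import *
s=load('w5'); g=lambda u,v,z:pix(s,u/2+220,v/2+10,z).round(4)
k=g(129,402,.071)-g(138,388,.012); b=g(231,228,.106)-g(229,226,.028); print(k,b)
if np.hypot(*k[:2])<.012 and np.abs(b[:2]).max()<.011: hold(.5); print(observe()['width'],hand_in())
E
```

```text
[-0.001   0.0009  0.059 ] [-0.0008 -0.0031  0.078 ]
the job is handed in; nothing more can be done
0.08812074764934452 None
```

I handed the job in at about 65 s: the bottle (about 3 mm off centre) and stamp (about 1 mm off) stand upright in the tub and dish, both tubes lie centred in separate cradle grooves, and the gripper is open and clear of everything; no verdict was returned.

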